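Put the three store jars back on their own coasters

ROBOT

A 6-joint arm with a two-finger parallel gripper is mounted at the origin on a cart in front of the work surface, level with it; the furniture and walls round the work are solid. World frame = base frame: x ahead of the robot, y to its left, z up, the work surface at z = 0. Lengths are in m, angles in rad, forces in N, time in s.
With the tool pointing down it reaches from about 0.3 to 0.775 m from the base axis. Payload 14.6 kg.
Tool frame: the origin (TCP) lies on the mounting face of the last link; the fingertips stand 199 mm ahead of it and the grasp point (between the pads) lies 180 mm ahead of it; z points along the fingers, y is the line along which they close (so a half turn about z gives the same grasp; the last joint's range is limited). The gripper opens to 94 mm and grips with 3 to 60 N. Pads are 16 mm wide; open, the fingers measure 119 mm over their backs; the gripper's body (75 mm by 177 mm) begins 78 mm behind the grasp point.
Start: joints at [-1.303, 0.3, 1.521, -0, 1.321, -0.067], TCP at [0.181, -0.519, 0.405] pointing down, gripper open.
Joint ranges: [-3.03, 3.03], [-0.79, 2.21], [0.23, 2.52], [-1.04, 4.18], [0, 3.07], [-2.55, 2.55]. Speed limits (rad/s): [2.22, 2.22, 2.57, 3.14, 3.14, 3.14].

INTERFACE

Orientations are given as [roll, pitch, yaw] about the fixed x, y, z axes, in that order (R = Rz(yaw) Ry(pitch) Rx(roll)).
In Python, from station import telemetry, cams, workorder, finder gives the robot as it stands.
- The arm moves only by the tool jog_arm, never from a script. Its argument "rows" is a list of rows, each an object with "gripper": the finger opening in m, from 0 to 0.094; "slide": the shift along the tool's x, y, z in m, a list of three; "spin": the turn about the tool's z in rad. In form: [{"gripper": gripper, "slide": [tx, ty, tz], "spin": spin}, ...]. A call has 1 to 8 rows; each row is the pose to reach, as a shift and turn from the pose commanded when the call began, along the tool's axes at that moment; what a row does not reach only later rows make up. A row lasts 1/10 s, in which the tool goes at most 50 mm and 8.59 degrees, less where a joint would pass 70% of its speed; a pose out of reach is approached as far as the arm can. A call with a gripper value outside its range is refused whole. The fingers move at their own pace and stop on an object; "squeeze" is the grip in N (left out, the last holds). Time passes only in rows, so rows that repeat a pose let the fingers close. It gives the time, the measured TCP pose, the force, the opening and the grip force at its end, in the units of the state.
- telemetry.get_obs(): the state, without advancing time (a new reading comes with each control period).
- cams.camera(name): name is "side" or "top" or "wrist"; returns (picture, depth): 384x512x3 uint8, red, green, blue; 384x512 float32, m along the optical axis (not along the pixel's ray), 0 where there is no reading.
- cams.camera_info(name): a dict with "camera_matrix" (3x3 intrinsics, pixels), "R" (3x3) and "t" (3): a world point X has camera coordinates R X + t; the wrist camera has in their place "tool_from_camera" (4x4, takes a point from camera to tool coordinates, whose origin is the TCP and whose axes are the flange's). Camera axes: x right, y down, z forward; pixel columns grow to the right and rows downward; lengths in m; the calibration is good to about 2 mm. A picture is of the moment at which its call begins: read the wrist's pose just before it. camera_info takes no time and is no camera call.
- workorder.hand_in(): hands the job in; it is judged then, once.
Trained networks look in the newest picture that a camera, given by its name, has taken for a name from the list of things; names that differ only in an ending like _2 or _b are one class to them, and where a whole thing is asked for, a point or a joint stands for the part that bears it (a point fixed in the world has none). Each returns a list of dicts, best first, with "confidence" (0 to 1); they miss things now and then, are a little off and sometimes report something else, mostly with a low value. They report only what shows in the picture. A call takes as long as a camera call.
- finder.find_in(target, camera): "point" ([x, y, z] in m, in world coordinates, good to about 4 mm: the middle of the surface that is visible of it).
- finder.masks_of(target, camera): "region" (384x512 bool, what is visible of it).
The state is a dict: "time_s": time; "qpos": joint angles; "joint_vel": joint speeds; "tau": joint torques, N m; "ee_pos": TCP position; "eef_rot": TCP orientation; "force": force on the tool from outside, world axes, zero at the start; "moment": the same for the moment, N m; "grip_width": finger opening in m; "grip_force": force on a finger pad.
Only numpy, scipy, OpenCV 4.12 (cv2) and the standard library are available. Lean on these libraries where they do the work, as an engineer would, in place of code of your own. Each camera call takes 0.05 s, during which the arm holds its last target. There are 200 camera calls.

TASK

The three store jars on the hob cover stand on the wrong coasters. Move them round, using a free spot on the way, so that the smallest jar stands on the smallest coaster, the middle jar on the middle coaster and the largest jar on the largest coaster, each upright in the middle of its coaster. Set the glass jars down, do not drop or tip them, and leave the salt shaker, the kitchen timer and the garlic where they are.

Things in the scene. Friction and masses are not known exactly. Their poses are not given: they have to be found in the camera images.
- jar_small: smallest store jar: round glass, light grey screw lid, brown contents; 54 mm across, 75 mm high overall; sides straight from 5 to 50 mm up, gripped there from above by any diameter. Origin: centre of its underside; z up. All three jars weigh under 0.4 kg.
- jar_medium: middle store jar: round glass, black screw lid, grey contents; 60 mm across, 85 mm high overall; sides straight from 5 to 60 mm up, any diameter. Origin: centre of its underside; z up.
- jar_large: largest store jar: square glass with rounded corners, round brass-coloured lid, pale green contents; 67 mm across its flat sides, 81 mm across its corners, 98 mm high overall; sides straight from 5 to 65 mm up. Grip it across a pair of parallel flats. Origin: centre of its underside; z up, x and y square to its flats.
- coaster_small: smallest coaster: a flat round dark wooden disc with a cork top, 88 mm across, 8 mm thick, no rim, fixed to the cover. Origin: centre of its underside, on the cover; z up. The cover is a flat wooden board over the whole hob, its top 18 mm above the work surface (world z = 0.018), from x = 0.35 to 0.79 and y = -0.40 to 0.40. Jars may be parked on it anywhere free.
- coaster_medium: middle coaster: same make, 110 mm across, 8 mm thick, fixed. Origin: centre of its underside; z up.
- coaster_large: largest coaster: same make, 132 mm across, 8 mm thick, fixed. Origin: centre of its underside; z up.
- salt_shaker: bystander: loose glass salt shaker with grey domed cap, 44 mm across, 90 mm high, standing on the cover. Origin: centre of its underside; z up.
- kitchen_timer: bystander: loose white round kitchen timer, 65 mm across, 56 mm high, standing on the cover. Origin: centre of its underside; z up. Everything that is not listed (kettle, tins, bottle, cafetiere, egg box) is fixed along the back and far ends of the cover, more than 0.62 m from the robot's base axis.
- garlic: bystander: loose garlic bulb, 56 mm across, 56 mm high, on the cover. Origin: centre of its underside; z up.

How it is judged:
By the outcome, as a careful person would: the job done as asked, in the order asked, and still so for the second after the job is handed in, with the robot touching nothing.
It also fails if it takes over 106 s, if anything falls off the work surface, if the arm or the gripper's body presses on something with over 40 N, if the wrist force passes 120 N, or if a joint passes its speed limit or range.

## Working session

There is one attempt and no reset: what is moved stays moved. The work goes in short steps, Python scripts to look and compute and a tool call to move; the robot and the scene stay as the last step left them, time stands still between calls to the robot, and variables do not carry over. Pictures are saved under pics/ and viewed, at most 14 in all, crops included, and the job is handed in when it is done.

Besides the shell and the picture viewer there is one more tool, called after "Request:" by a JSON object that holds its "fn" and its "kwargs", one argument or row to a line. jog_arm: Moves the arm, as the interface text tells. Its arguments: {"type":"object","properties":{"rows":{"type":"array","items":{"type":"object","properties":{"gripper":{"type":"number"},"slide":{"type":"array","items":{"type":"number"}},"spin":{"type":"number"}}}},"squeeze":{"type":"number"}},"required":["rows"]}

```bash
mkdir -p pics; ls
cat > h.py <<'E'
import numpy as np, cv2
from station import telemetry, cams, workorder, finder
from scipy.spatial.transform import Rotation as Ro
def T():
    o=telemetry.get_obs(); M=np.eye(4); M[:3,:3]=Ro.from_euler('xyz',o['eef_rot']).as_matrix(); M[:3,3]=o['ee_pos']; return M
def cam(n):
    t=T(); p,d=cams.camera(n); i=cams.camera_info(n); K=np.array(i['camera_matrix'])
    if n=='wrist': C=t@np.array(i['tool_from_camera'])
    else:
        C=np.eye(4); C[:3,:3]=np.array(i['R']).T; C[:3,3]=-C[:3,:3]@np.array(i['t'])
    return p,d,K,C
def cloud(d,K,C):
    v,u=np.mgrid[:384,:512]; P=np.stack([(u-K[0,2])/K[0,0]*d,(v-K[1,2])/K[1,1]*d,d],-1)
    return P@C[:3,:3].T+C[:3,3]
def save(p,n): cv2.imwrite(f'pics/{n}.png',p[:,:,::-1])
E
python3 - <<'E'
from h import *
o=telemetry.get_obs(); print({k:np.round(v,3) for k,v in o.items()})
for c in ('top','side'):
    p,d,K,C=cam(c); save(p,c+'0'); print(c,C[:3,3].round(3),K[0,0])
    P=cloud(d,K,C)
    for t in 'jar_small jar_medium jar_large coaster_small coaster_medium coaster_large salt_shaker kitchen_timer garlic'.split():
        for r in finder.find_in(t,c)[:2]: print(t,np.round(r['point'],3),round(r['confidence'],2), (K@(C[:3,:3].T@(np.array(r['point'])-C[:3,3])))[:2]/(C[:3,:3].T@(np.array(r['point'])-C[:3,3]))[2])
E
```

```text
pics
{'time_s': np.float64(0.0), 'qpos': array([-1.303,  0.3  ,  1.522, -0.   ,  1.321, -0.067]), 'joint_vel': array([ 0.   ,  0.001,  0.001,  0.001,  0.   , -0.001]), 'tau': array([-3.0000e-03, -5.3180e+01, -3.5274e+01,  7.1000e-02,  2.4000e-02,
       -0.0000e+00]), 'ee_pos': array([ 0.181, -0.519,  0.404]), 'eef_rot': array([-3.14 , -0.   ,  0.335]), 'force': array([ 0.487, -0.497,  0.205]), 'moment': array([-0.03 ,  0.005,  0.01 ]), 'grip_force': np.float64(0.0), 'grip_width': np.float64(0.094)}
top [ 0.377 -0.005  0.958] 382.0958195251013
jar_medium [ 0.508 -0.002  0.109] 0.68 [268.16191102 183.65541244]
jar_large [ 0.468 -0.261  0.124] 0.67 [386.66107071 202.97978101]
coaster_medium [ 0.449 -0.241  0.027] 0.78 [366.23287216 214.5008741 ]
coaster_large [0.449 0.286 0.023] 0.81 [151.13808746 210.17255604]
salt_shaker [0.392 0.149 0.099] 0.74 [200.10059726 234.2923056 ]
kitchen_timer [ 0.597 -0.175  0.065] 0.59 [341.64319359 150.89334848]
garlic [0.63  0.178 0.048] 0.74 [195.93216677 136.95525652]
side [0.346 0.945 0.529] 366.2902357873981
jar_small [0.452 0.324 0.079] 0.84 [256.35405467 258.34741868]
jar_small [0.631 0.197 0.049] 0.62 [193.49471684 233.31950763]
jar_medium [0.508 0.016 0.079] 0.91 [253.26897734 193.8548754 ]
coaster_medium [ 0.458 -0.24   0.023] 0.73 [279.54494315 177.70978679]
coaster_medium [0.441 0.328 0.022] 0.49 [261.41693087 281.96678375]
coaster_large [0.438 0.326 0.023] 0.77 [262.80554658 281.05662858]
salt_shaker [0.39  0.168 0.063] 0.81 [290.92423395 228.65238077]
kitchen_timer [ 0.592 -0.16   0.052] 0.65 [237.32506993 177.39904541]
garlic [0.633 0.198 0.044] 0.86 [193.04565115 234.98617331]
garlic [0.388 0.172 0.065] 0.71 [291.8139208  228.64565515]
```

View pics/top0.png

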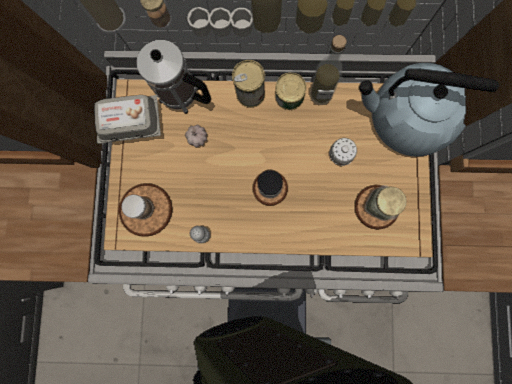

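View pics/side0.png

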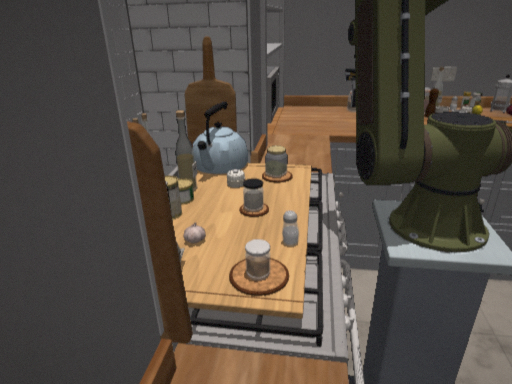

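Both views agree. In the top view, the small jar is on the large coaster (136,207), the medium jar is on the small coaster (270,185), and the large jar is on the medium coaster (387,203). The salt (200,234), timer (344,151) and garlic (196,135) are loose. Next I'll measure accurately.

```bash
cat >> h.py <<'E'
from scipy.optimize import least_squares
def circ(xy,r=None):
    f=(lambda q: np.hypot(*(xy-q[:2]).T)-(r if r else q[2]))
    q=least_squares(f,[*xy.mean(0),r or .04],loss='soft_l1',f_scale=.001); return q.x, np.median(abs(f(q.x)))
def onplane(uv,K,C,z):
    r=np.c_[uv,np.ones(len(uv))]@np.linalg.inv(K).T@C[:3,:3].T
    return (C[:3,3]+r*((z-C[2,3])/r[:,2:]))[:,:2]
E
python3 - <<'E'
from h import *
p,d,K,C=cam('top'); P=cloud(d,K,C)
for n,c,z in (('small',(.445,.3),.101),('med',(.5,0),.111),('large',(.45,-.25),.124)):
    m=(np.hypot(P[...,0]-c[0],P[...,1]-c[1])<.08)&(d>0)
    zz=P[...,2][m]; zt=np.percentile(zz,98); print(n,'top z',zt, 'hist',np.histogram(zz,bins=np.arange(.01,.14,.005))[0])
    k=m&(P[...,2]>zt-.006); xy=P[k][:,:2]
    cs=cv2.findContours(k.astype(np.uint8),0,cv2.CHAIN_APPROX_NONE)[0]; b=max(cs,key=len)[:,0]
    print(' lid n',k.sum(),xy.mean(0).round(4),circ(onplane(b,K,C,zt-.002)))
names={'coaster_small':((.5,0),.044),'coaster_medium':((.45,-.25),.055),'coaster_large':((.445,.3),.066)}
for t,(c,r) in names.items():
    for s in ('top','side'):
        if s=='side': p,d,K,C=cam('side')
        else: p,d,K,C=cam('top')
        for q in finder.masks_of(t,s)[:2]:
            m=q['region'].astype(np.uint8); b=max(cv2.findContours(m,0,cv2.CHAIN_APPROX_NONE)[0],key=len)[:,0]
            hull=cv2.convexHull(b)[:,0]; 
            PP=cloud(d,K,C)[m>0]
            x=onplane(b,K,C,.026)
            g=np.hypot(*(x-x.mean(0)).T)<.15; f,e=circ(x[g],r); 
            keep=abs(np.hypot(*(x-f[:2]).T)-r)<.004
            print(t,s,round(q['confidence'],2),f[:2].round(4),round(e,4),keep.sum(),len(x),circ(x[keep])[0].round(4),'z',np.median(PP[:,2]).round(4))
E
```

```text
small top z 0.10315765445742492 hist [   6  742  470 1346   68   17   13   14   16   15   14   15   17   20
   34   15    6   73  354    8    0    0    0    0    0]
 lid n 431 [0.4524 0.3032] (array([0.45248555, 0.3033622 , 0.02557667]), np.float64(0.0004446540207096103))
med top z 0.11363361393518615 hist [  15 1483  775  327   20    3    7    3    5    4    9    2    7    3
   10   22   13    0    1   61  444   14    0    0    0]
 lid n 517 [ 0.5117 -0.0041] (array([ 0.51183126, -0.00411517,  0.02797039]), np.float64(0.0005343164145885301))
large top z 0.12693193227387622 hist [   3 1100  715  539   58   17   15   19   19   18   19   18   18   22
   19   23   22   53   82   64    6   16  325  355    0]
 lid n 672 [ 0.4728 -0.2704] (array([ 0.47289287, -0.27040224,  0.03104049]), np.float64(0.0004580208859608012))
coaster_small top 0.89 [ 0.5124 -0.0048] 0.0019 77 132 [ 0.5108 -0.0049  0.0431] z 0.0271
coaster_small side 0.68 [ 0.5272 -0.0891] 0.0422 7 89 [ 0.5282 -0.0893  0.0437] z 0.0771
coaster_small side 0.67 [0.5087 0.0079] 0.0037 34 67 [0.508  0.01   0.0425] z 0.0233
coaster_medium top 0.66 [ 0.4718 -0.2712] 0.003 74 133 [ 0.4699 -0.2672  0.0531] z 0.0276
coaster_medium top 0.6 [0.5199 0.0227] 0.0089 31 79 [0.52   0.0116 0.0452] z 0.1114
coaster_medium side 0.65 [ 0.4711 -0.2467] 0.0027 36 68 [ 0.4711 -0.2484  0.056 ] z 0.0227
coaster_large top 0.83 [0.4509 0.2985] 0.0033 131 220 [0.4513 0.2996 0.0638] z 0.0272
coaster_large top 0.35 [0.3368 0.185 ] 0.0122 7 52 [0.3898 0.1661 0.0242] z 0.1
coaster_large side 0.85 [0.4495 0.3103] 0.0013 117 171 [0.4495 0.3105 0.0655] z 0.0243
```

Request:
{"fn": "jog_arm", "kwargs": {
  "rows": [
    {"slide": [0.045, 0.01, 0.0]},
    {"slide": [0.09, 0.01, 0]},
    {"slide": [0.13, 0, 0]},
    {"slide": [0.17, -0.02, 0]},
    {"slide": [0.2, -0.05, 0]},
    {"slide": [0.22, -0.09, 0]},
    {"slide": [0.24, -0.13, 0]},
    {"slide": [0.26, -0.16, 0]}
  ]
}}

```text
$.rows[0]: bad value
```

Run:
```python
from h import *
i=cams.camera_info('wrist'); print(np.round(i['tool_from_camera'],3),np.round(i['camera_matrix'],1)); print(T().round(3))
```

```text
[[-0.    -0.97  -0.242  0.071]
 [ 1.    -0.001  0.    -0.001]
 [-0.    -0.242  0.97   0.021]
 [ 0.     0.     0.     1.   ]] [[266.5   0.  255.1]
 [  0.  266.5 190.9]
 [  0.    0.    1. ]]
[[ 0.944  0.329  0.     0.181]
 [ 0.329 -0.944  0.    -0.519]
 [ 0.    -0.    -1.     0.405]
 [ 0.     0.     0.     1.   ]]
```

Request:
{"fn": "jog_arm", "kwargs": {
  "rows": [
    {"gripper": 0.094, "slide": [0.045, 0.01, 0.0], "spin": 0},
    {"gripper": 0.094, "slide": [0.09, 0.01, 0], "spin": 0},
    {"gripper": 0.094, "slide": [0.13, 0, 0], "spin": 0},
    {"gripper": 0.094, "slide": [0.17, -0.02, 0], "spin": 0},
    {"gripper": 0.094, "slide": [0.2, -0.05, 0], "spin": 0},
    {"gripper": 0.094, "slide": [0.22, -0.09, 0], "spin": 0},
    {"gripper": 0.094, "slide": [0.24, -0.13, 0], "spin": 0},
    {"gripper": 0.094, "slide": [0.26, -0.16, 0], "spin": 0}
  ]
}}

```text
time_s: 2.45
ee_pos: [0.3736, -0.2808, 0.4047]
eef_rot: [3.142, -0.0, 0.335]
force: [-0.1, -0.2, 0.1]
grip_width: 0.0939
grip_force: 0.0
```

Run:
```python
from h import *
p,d,K,C=cam('wrist'); save(p,'w1'); P=cloud(d,K,C)
np.savez('w1.npz',p=p,d=d,K=K,C=C)
for t in ('jar_large','coaster_medium'):
    for q in finder.masks_of(t,'wrist')[:1]:
        m=q['region'].astype(np.uint8); b=max(cv2.findContours(m,0,cv2.CHAIN_APPROX_NONE)[0],key=len)[:,0]
        print(t,q['confidence'],b.min(0),b.max(0),np.percentile(P[m>0][:,2],[5,50,95]))
m=(np.hypot(P[...,0]-.473,P[...,1]+.27)<.06)&(P[...,2]>.117); xy=P[m]
cs=max(cv2.findContours(m.astype(np.uint8),0,1)[0],key=len)[:,0]
print(np.median(xy[:,2]),circ(onplane(cs,K,C,np.median(xy[:,2]))))
big=cv2.resize(p,None,fx=1.5,fy=1.5,interpolation=cv2.INTER_CUBIC); save(big,'w1b')
```

```text
jar_large 0.89 [240  55] [318 136] [0.0984571  0.12268631 0.12401772]
coaster_medium 0.92 [228  60] [309 146] [0.02370141 0.02517988 0.02658781]
0.12327467418786445 (array([ 0.47329503, -0.27059318,  0.03142895]), np.float64(0.00019287745348511506))
```

View pics/w1b.png

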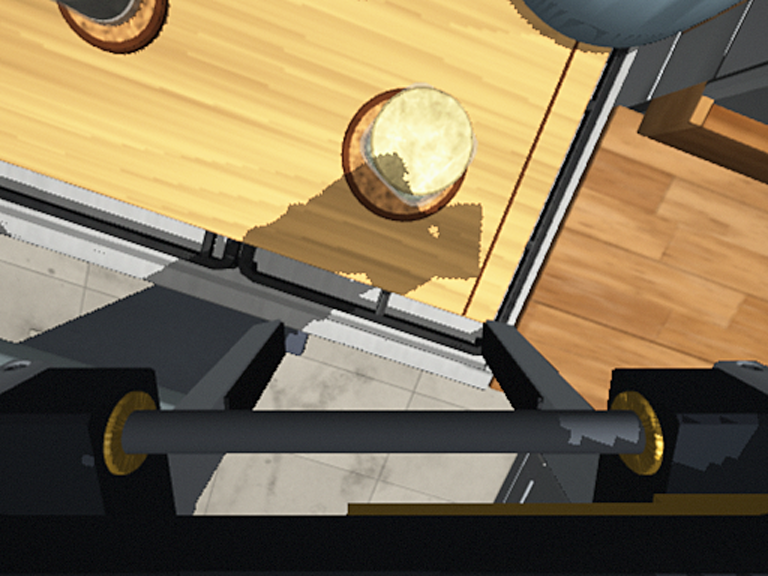

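The picture shows the large jar at (415,140) of the 1.5x view, on its coaster with the lower left rim visible. I'll get the jar's yaw from wall points in the depth data.

Run:
```python
from h import *
def rs(xy,c,a,h=.0335,R=None):
    # rounded square sdf; across corners 81mm: sqrt2*(h-r)+r=.0405
    r=(2**.5*h-.0405)/(2**.5-1); Q=np.array([[np.cos(a),np.sin(a)],[-np.sin(a),np.cos(a)]])
    q=abs((xy-c)@Q.T)-(h-r); return np.hypot(*np.maximum(q,0).T)+np.minimum(q.max(1),0)-r
z=np.load('w1.npz'); S=[]
for n in ('wrist','top','side'):
    if n=='wrist': P=cloud(z['d'],z['K'],z['C'])
    else:
        p,d,K,C=cam(n); P=cloud(d,K,C)
    m=(np.hypot(P[...,0]-.473,P[...,1]+.2705)<.06)&(P[...,2]>.032)&(P[...,2]<.09)
    xy=P[m][:,:2]; S.append(xy); print(n,len(xy))
    best=min((least_squares(lambda q:rs(xy,q[:2],q[2]),[.473,-.2705,a],loss='soft_l1',f_scale=.001) for a in np.arange(-.7,.8,.2)),key=lambda q:q.cost)
    print(' free',best.x.round(4),best.cost)
    for a in np.arange(-.75,.76,.15):
        q=least_squares(lambda q:rs(xy,q[:2],a),[.473,-.2705],loss='soft_l1',f_scale=.001); print('  ',round(a,2),round(q.cost*1e4,3),q.x.round(4))
```

```text
wrist 4
 free [ 0.4742 -0.2712 -0.54  ] 2.396632237087193e-10
   -0.75 0.0 [ 0.4779 -0.2711]
   -0.6 0.0 [ 0.4774 -0.2678]
   -0.45 0.0 [ 0.4743 -0.2691]
   -0.3 0.002 [ 0.4756 -0.2613]
   -0.15 0.006 [ 0.4746 -0.2578]
   0.0 0.01 [ 0.4733 -0.2705]
   0.15 0.0 [ 0.4733 -0.2861]
   0.3 0.0 [ 0.4752 -0.2831]
   0.45 0.0 [ 0.4766 -0.2798]
   0.6 0.0 [ 0.4775 -0.2763]
   0.75 0.0 [ 0.4779 -0.2728]
top 210
 free [ 0.4737 -0.2711 -0.4609] 1.8719707247940075e-05
   -0.75 3.309 [ 0.4735 -0.2709]
   -0.6 1.311 [ 0.4736 -0.271 ]
   -0.45 0.197 [ 0.4736 -0.2711]
   -0.3 1.575 [ 0.4737 -0.2709]
   -0.15 3.538 [ 0.4738 -0.2707]
   0.0 5.212 [ 0.4736 -0.2703]
   0.15 6.338 [ 0.4734 -0.2699]
   0.3 6.796 [ 0.4735 -0.2697]
   0.45 6.597 [ 0.4736 -0.2702]
   0.6 5.685 [ 0.4736 -0.2706]
   0.75 4.194 [ 0.4735 -0.2709]
side 355
 free [ 0.4737 -0.2692  1.1241] 0.0002873619394109947
   -0.75 6.932 [ 0.4737 -0.269 ]
   -0.6 4.09 [ 0.4738 -0.2691]
   -0.45 2.874 [ 0.4737 -0.2692]
   -0.3 4.096 [ 0.4737 -0.2691]
   -0.15 6.959 [ 0.4739 -0.269 ]
   0.0 9.783 [ 0.4738 -0.269 ]
   0.15 11.88 [ 0.4734 -0.2687]
   0.3 12.795 [ 0.4737 -0.2681]
   0.45 12.657 [ 0.4736 -0.2683]
   0.6 11.102 [ 0.473  -0.2687]
   0.75 8.404 [ 0.4735 -0.2689]
```

```bash
cat >> h.py <<'E'
def goto(x,y,z,yaw=None):
    M=T(); s=M[:3,:3].T@(np.array([x,y,z])-M[:3,3]); cy=np.arctan2(M[1,0],M[0,0])
    print('slide',s.round(4),'spin',round(0 if yaw is None else -(yaw-cy),4))
E
python3 - <<'E'
from h import *
goto(.4525,.303,.395)
p,d,K,C=cam('top'); P=cloud(d,K,C)
m=(P[...,2]>.13)&(P[...,1]<-.1)&(P[...,0]>.3)&(P[...,0]<.9); q=P[m]; 
i=np.argsort(np.hypot(q[:,0]-.4735,q[:,1]+.2705))[:3]; print(q[i].round(3), q[:,2].max())
E
```

```text
slide [ 0.2672 -0.5278  0.0096] spin 0
[[ 0.491 -0.263  0.131]
 [ 0.439 -0.268  0.477]
 [ 0.439 -0.266  0.482]] 0.5702622186653261
```

Request:
{"fn": "jog_arm", "kwargs": {
  "rows": [
    {"gripper": 0.094, "slide": [0.132, -0.262, 0], "spin": 0},
    {"gripper": 0.094, "slide": [0.267, -0.525, 0.01], "spin": 0},
    {"gripper": 0.094, "slide": [0.267, -0.525, 0.01], "spin": 0},
    {"gripper": 0.094, "slide": [0.267, -0.525, 0.01], "spin": 0},
    {"gripper": 0.094, "slide": [0.267, -0.525, 0.01], "spin": 0},
    {"gripper": 0.094, "slide": [0.267, -0.525, 0.01], "spin": 0},
    {"gripper": 0.094, "slide": [0.267, -0.525, 0.01], "spin": 0},
    {"gripper": 0.094, "slide": [0.267, -0.525, 0.01], "spin": 0}
  ]
}}

```text
time_s: 3.55
ee_pos: [0.4282, 0.1146, 0.3982]
eef_rot: [3.141, -0.0, 0.333]
force: [0.7, -1.3, -0.5]
grip_width: 0.0936
grip_force: 0.0
```

Request:
{"fn": "jog_arm", "kwargs": {
  "rows": [
    {"gripper": 0.094, "slide": [0.085, -0.17, 0], "spin": 0},
    {"gripper": 0.094, "slide": [0.085, -0.17, 0], "spin": 0},
    {"gripper": 0.094, "slide": [0.085, -0.17, 0], "spin": 0},
    {"gripper": 0.094, "slide": [0.085, -0.17, 0], "spin": 0},
    {"gripper": 0.094, "slide": [0.085, -0.17, 0], "spin": 0},
    {"gripper": 0.094, "slide": [0.085, -0.17, 0], "spin": 0}
  ]
}}

```text
time_s: 4.15
ee_pos: [0.4528, 0.3016, 0.3974]
eef_rot: [3.141, 0.001, 0.335]
force: [0.5, 0.4, 0.2]
grip_width: 0.0937
grip_force: 0.0
```

```bash
cat >> h.py <<'E'
def disc(P,K,C,c,r,lo,hi,zp):
    "circle fits to a disc seen in the depth image"
    m=(np.hypot(P[...,0]-c[0],P[...,1]-c[1])<r*1.4)&(P[...,2]>lo)&(P[...,2]<hi)
    m=cv2.morphologyEx(m.astype(np.uint8),cv2.MORPH_OPEN,np.ones((3,3)))
    b=max(cv2.findContours(m,0,cv2.CHAIN_APPROX_NONE)[0],key=len)[:,0]; b=b[(b>1).all(1)&(b[:,0]<510)&(b[:,1]<382)]
    x=onplane(b,K,C,zp); f,e=circ(x,r); k=abs(np.hypot(*(x-f[:2]).T)-r)<.003
    print('disc',circ(x[k])[0].round(4),'fixed r',circ(x[k],r)[0][:2].round(4),k.sum(),len(x),'z',np.median(P[m>0][:,2]).round(4))
E
python3 - <<'E'
from h import *
print(T()[:3,3])
p,d,K,C=cam('wrist'); save(p,'w2'); P=cloud(d,K,C)
disc(P,K,C,(.4525,.303),.0255,.09,.11,.101)
disc(P,K,C,(.4525,.303),.066,.0215,.033,.0255)
m=(np.hypot(P[...,0]-.4525,P[...,1]-.303)<.12)&(P[...,2]<.04); print(np.histogram(P[m][:,2],bins=np.arange(.01,.04,.002)))
p,d,K,C=cam('top'); P=cloud(d,K,C)
disc(P,K,C,(.4525,.303),.066,.0225,.033,.0255)
goto(.4525,.303,.235)
E
```

```text
[0.45284851 0.3016137  0.39735525]
disc [0.4539 0.3052 0.0258] fixed r [0.4539 0.3052] 140 140 z 0.0997
disc [0.452  0.3016 0.0649] fixed r [0.4519 0.3016] 272 272 z 0.0252
(array([    0,     4,  1035, 11508,  1719,     6,   403,  3995,   795,
           0,     3,     4,     5,     4]), array([0.01 , 0.012, 0.014, 0.016, 0.018, 0.02 , 0.022, 0.024, 0.026,
       0.028, 0.03 , 0.032, 0.034, 0.036, 0.038]))
disc [0.4514 0.3003 0.0647] fixed r [0.452  0.3011] 119 193 z 0.0271
slide [ 0.0006 -0.0024  0.1629] spin 0
```

View pics/w2.png

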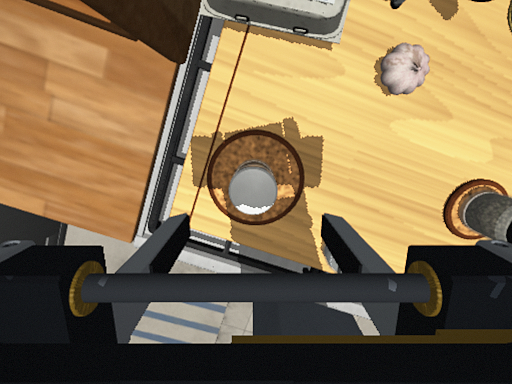

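The picture shows the small jar at (253,190) on the large coaster (256,177) between the open fingers, with garlic at (404,68) well clear. I'll descend and grip.

Request:
{"fn": "jog_arm", "kwargs": {
  "rows": [
    {"gripper": 0.094, "slide": [0.0015, -0.0025, 0.045], "spin": 0},
    {"gripper": 0.094, "slide": [0.0015, -0.0025, 0.09], "spin": 0},
    {"gripper": 0.094, "slide": [0.0015, -0.0025, 0.125], "spin": 0},
    {"gripper": 0.094, "slide": [0.0015, -0.0025, 0.15], "spin": 0},
    {"gripper": 0.094, "slide": [0.0015, -0.0025, 0.162], "spin": 0},
    {"gripper": 0.094, "slide": [0.0015, -0.0025, 0.162], "spin": 0},
    {"gripper": 0.065, "slide": [0.0015, -0.0025, 0.162], "spin": 0},
    {"gripper": 0.06, "slide": [0.0015, -0.0025, 0.162], "spin": 0}
  ]
}}

```text
time_s: 5.05
ee_pos: [0.4531, 0.3047, 0.2377]
eef_rot: [-3.141, -0.002, 0.335]
force: [-0.1, 0.9, -0.2]
grip_width: 0.0813
grip_force: 0.0
```

Request:
{"fn": "jog_arm", "kwargs": {
  "rows": [
    {"gripper": 0.056, "slide": [0, 0, 0], "spin": 0},
    {"gripper": 0.053, "slide": [0, 0, 0], "spin": 0},
    {"gripper": 0.04, "slide": [0, 0, 0], "spin": 0},
    {"gripper": 0.04, "slide": [0, 0, 0], "spin": 0},
    {"gripper": 0.04, "slide": [0, 0, 0], "spin": 0},
    {"gripper": 0.04, "slide": [0, 0, 0], "spin": 0}
  ],
  "squeeze": 20
}}

```text
time_s: 5.65
ee_pos: [0.4528, 0.3047, 0.2364]
eef_rot: [-3.142, -0.0, 0.335]
force: [-1.7, -1.2, 4.3]
grip_width: 0.0526
grip_force: 20.0
```

Request:
{"fn": "jog_arm", "kwargs": {
  "rows": [
    {"gripper": 0.04, "slide": [0, 0, -0.015], "spin": 0},
    {"gripper": 0.04, "slide": [0, 0, -0.05], "spin": 0},
    {"gripper": 0.04, "slide": [0, 0, -0.09], "spin": 0},
    {"gripper": 0.04, "slide": [0, 0.015, -0.12], "spin": 0},
    {"gripper": 0.04, "slide": [0.0, 0.05, -0.12], "spin": 0},
    {"gripper": 0.04, "slide": [0.005, 0.09, -0.12], "spin": 0},
    {"gripper": 0.04, "slide": [0.005, 0.13, -0.12], "spin": 0},
    {"gripper": 0.04, "slide": [0.006, 0.165, -0.12], "spin": 0}
  ]
}}

```text
time_s: 6.45
ee_pos: [0.5129, 0.1491, 0.3558]
eef_rot: [-3.142, 0.001, 0.335]
force: [0.4, 0.3, -1.6]
grip_width: 0.0525
grip_force: 19.9
```

Request:
{"fn": "jog_arm", "kwargs": {
  "rows": [
    {"gripper": 0.04, "slide": [0, 0.018, 0], "spin": 0},
    {"gripper": 0.04, "slide": [0, 0.022, 0], "spin": 0},
    {"gripper": 0.04, "slide": [0, 0.022, 0.03], "spin": 0},
    {"gripper": 0.04, "slide": [0, 0.022, 0.065], "spin": 0},
    {"gripper": 0.04, "slide": [0, 0.022, 0.09], "spin": 0},
    {"gripper": 0.04, "slide": [0, 0.022, 0.105], "spin": 0},
    {"gripper": 0.04, "slide": [0, 0.022, 0.11], "spin": 0},
    {"gripper": 0.04, "slide": [0, 0.022, 0.11], "spin": 0}
  ]
}}

```text
time_s: 7.25
ee_pos: [0.5197, 0.1306, 0.2458]
eef_rot: [-3.141, 0.001, 0.335]
force: [0.8, -0.5, -0.4]
grip_width: 0.0526
grip_force: 19.9
```

Run:
```python
from h import *
o=telemetry.get_obs();print(o['ee_pos'],o['force'],o['grip_width'],o['grip_force'])
p,d,K,C=cam('side'); save(p[120:,120:],'s2')
p,d,K,C=cam('top'); P=cloud(d,K,C); save(p,'t2')
disc(P,K,C,(.452,.3015),.066,.0225,.033,.0255)
```

```text
[0.51969897 0.13061404 0.24581179] [ 0.79729222 -0.53771349 -0.38180247] 0.052569274681841076 19.93425117339939
disc [0.4519 0.3004 0.0645] fixed r [0.4516 0.2986] 72 128 z 0.0271
```

View pics/s2.png

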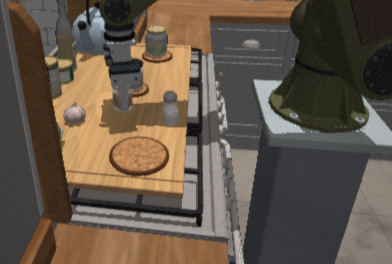

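The jar is held above the free spot at (123,95) in the crop, and the large coaster at (138,155) is empty. I'll lower the last 17 mm slowly.

Request:
{"fn": "jog_arm", "kwargs": {
  "rows": [
    {"gripper": 0.04, "slide": [0, 0, 0.008], "spin": 0},
    {"gripper": 0.04, "slide": [0, 0, 0.013], "spin": 0},
    {"gripper": 0.04, "slide": [0, 0, 0.015], "spin": 0},
    {"gripper": 0.04, "slide": [0, 0, 0.016], "spin": 0},
    {"gripper": 0.04, "slide": [0, 0, 0.017], "spin": 0},
    {"gripper": 0.04, "slide": [0, 0, 0.017], "spin": 0},
    {"gripper": 0.04, "slide": [0, 0, 0.017], "spin": 0}
  ]
}}

```text
time_s: 8.05
ee_pos: [0.5199, 0.1301, 0.2293]
eef_rot: [3.142, -0.0, 0.335]
force: [0.4, -0.5, -2.4]
grip_width: 0.0529
grip_force: 19.9
```

Request:
{"fn": "jog_arm", "kwargs": {
  "rows": [
    {"gripper": 0.04, "slide": [0, 0, 0.0005], "spin": 0},
    {"gripper": 0.04, "slide": [0, 0, 0.001], "spin": 0},
    {"gripper": 0.04, "slide": [0, 0, 0.001], "spin": 0}
  ]
}}

```text
time_s: 8.35
ee_pos: [0.5199, 0.1301, 0.2284]
eef_rot: [3.142, -0.0, 0.335]
force: [-2.2, 0.1, 1.3]
grip_width: 0.0527
grip_force: 19.9
```

Contact shows in the force, so I'll release and rise.

Request:
{"fn": "jog_arm", "kwargs": {
  "rows": [
    {"gripper": 0.055, "slide": [0, 0, 0], "spin": 0},
    {"gripper": 0.06, "slide": [0, 0, 0], "spin": 0},
    {"gripper": 0.075, "slide": [0, 0, 0], "spin": 0},
    {"gripper": 0.08, "slide": [0, 0, 0], "spin": 0},
    {"gripper": 0.08, "slide": [0, 0, -0.03], "spin": 0},
    {"gripper": 0.08, "slide": [0, 0, -0.08], "spin": 0},
    {"gripper": 0.094, "slide": [0, 0, -0.13], "spin": 0},
    {"gripper": 0.094, "slide": [0, 0, -0.17], "spin": 0}
  ]
}}

```text
time_s: 9.15
ee_pos: [0.5196, 0.13, 0.4012]
eef_rot: [3.141, -0.002, 0.335]
force: [1.1, 0.2, 1.0]
grip_width: 0.092
grip_force: 0.0
```

Run:
```python
from h import *
p,d,K,C=cam('wrist'); P=cloud(d,K,C); save(p,'w3')
try: disc(P,K,C,(.452,.3015),.066,.0215,.033,.0255)
except Exception as e: print(e)
disc(P,K,C,(.52,.13),.0255,.085,.105,.093)
goto(.4735,-.2705,.40,-.455)
```

```text
disc [0.4528 0.3002 0.0649] fixed r [0.4526 0.3002] 273 280 z 0.0252
disc [0.5208 0.1312 0.0258] fixed r [0.5208 0.1312] 134 134 z 0.0917
slide [-0.1756  0.3631  0.0061] spin 0.7899
```

Request:
{"fn": "jog_arm", "kwargs": {
  "rows": [
    {"gripper": 0.094, "slide": [-0.1755, 0.363, 0.0], "spin": 0.79},
    {"gripper": 0.094, "slide": [-0.1755, 0.363, 0], "spin": 0.79},
    {"gripper": 0.094, "slide": [-0.1755, 0.363, 0], "spin": 0.79},
    {"gripper": 0.094, "slide": [-0.1755, 0.363, 0], "spin": 0.79},
    {"gripper": 0.094, "slide": [-0.1755, 0.363, 0], "spin": 0.79},
    {"gripper": 0.094, "slide": [-0.1755, 0.363, 0], "spin": 0.79},
    {"gripper": 0.094, "slide": [-0.1755, 0.363, 0], "spin": 0.79},
    {"gripper": 0.094, "slide": [-0.1755, 0.363, 0], "spin": 0.79}
  ]
}}

```text
time_s: 10.0
ee_pos: [0.473, -0.2693, 0.398]
eef_rot: [-3.142, -0.0, -0.455]
force: [1.6, 0.2, -0.2]
grip_width: 0.094
grip_force: 0.0
```

Run:
```python
from h import *
print(T()[:3,3]);goto(.4735,-.2705,.40,-.455)
```

```text
[ 0.47304574 -0.26928216  0.39801422]
slide [ 0.0009  0.0009 -0.002 ] spin -0.0004
```

Run:
```python
from h import *
p,d,K,C=cam('wrist'); P=cloud(d,K,C); save(p,'w4')
disc(P,K,C,(.473,-.27),.031,.112,.13,.1235)
disc(P,K,C,(.471,-.27),.055,.0215,.033,.0255)
q=P[(P[...,2]>.13)&(P[...,0]>.3)&(P[...,2]<.35)]; q=q[np.hypot(q[:,0]-.4735,q[:,1]+.27)>.05]
print(len(q)); i=np.argsort(np.hypot(q[:,0]-.4735,q[:,1]+.27))[:2]; print(q[i])
```

```text
disc [ 0.4745 -0.2715  0.0315] fixed r [ 0.4745 -0.2715] 178 178 z 0.1228
disc [ 0.4704 -0.267   0.0539] fixed r [ 0.4692 -0.2666] 154 289 z 0.025
25707
[[ 0.47622052 -0.319926    0.31309733]
 [ 0.47001024 -0.31987824  0.31325841]]
```

View pics/w4.png

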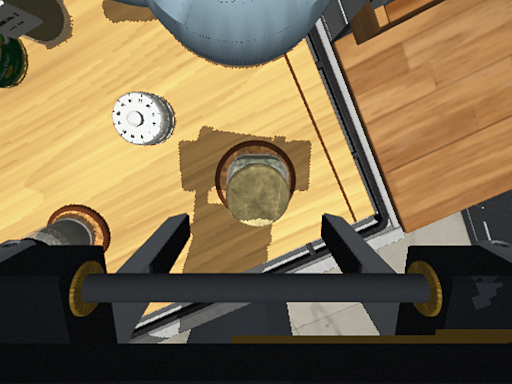

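The picture shows the large jar at (257,193), its flats square to the finger line, on the medium coaster (256,178). The timer at (142,118) and the kettle are clear. I'll descend and grip.

Request:
{"fn": "jog_arm", "kwargs": {
  "rows": [
    {"gripper": 0.094, "slide": [0.0015, 0.001, 0.04], "spin": 0},
    {"gripper": 0.094, "slide": [0.0015, 0.001, 0.08], "spin": 0},
    {"gripper": 0.094, "slide": [0.0015, 0.001, 0.115], "spin": 0},
    {"gripper": 0.094, "slide": [0.0015, 0.001, 0.14], "spin": 0},
    {"gripper": 0.094, "slide": [0.0015, 0.001, 0.154], "spin": 0},
    {"gripper": 0.094, "slide": [0.0015, 0.001, 0.154], "spin": 0},
    {"gripper": 0.08, "slide": [0.0015, 0.001, 0.154], "spin": 0},
    {"gripper": 0.072, "slide": [0.0015, 0.001, 0.154], "spin": 0}
  ]
}}

```text
time_s: 10.85
ee_pos: [0.475, -0.269, 0.2456]
eef_rot: [3.141, -0.002, -0.455]
force: [0.6, 0.0, 0.2]
grip_width: 0.0813
grip_force: 0.0
```

Request:
{"fn": "jog_arm", "kwargs": {
  "rows": [
    {"gripper": 0.069, "slide": [0, 0, 0], "spin": 0},
    {"gripper": 0.066, "slide": [0, 0, 0], "spin": 0},
    {"gripper": 0.055, "slide": [0, 0, 0], "spin": 0},
    {"gripper": 0.055, "slide": [0, 0, 0], "spin": 0},
    {"gripper": 0.055, "slide": [0, 0, 0], "spin": 0},
    {"gripper": 0.055, "slide": [0, 0, 0], "spin": 0}
  ],
  "squeeze": 25
}}

```text
time_s: 11.45
ee_pos: [0.4748, -0.269, 0.245]
eef_rot: [3.141, -0.001, -0.455]
force: [-2.1, -0.5, 7.0]
grip_width: 0.0663
grip_force: 25.0
```

Run:
```python
from h import *
M=T(); print(M[:3,3]); goto(.452,.301,.38,0)
```

```text
[ 0.47476349 -0.26902883  0.24496881]
slide [-0.2709 -0.5019 -0.1356] spin -0.4553
```

Request:
{"fn": "jog_arm", "kwargs": {
  "rows": [
    {"gripper": 0.055, "slide": [0, 0, -0.015], "spin": 0},
    {"gripper": 0.055, "slide": [0, 0, -0.05], "spin": 0},
    {"gripper": 0.055, "slide": [0, 0, -0.09], "spin": 0},
    {"gripper": 0.055, "slide": [-0.005, -0.01, -0.125], "spin": 0},
    {"gripper": 0.055, "slide": [-0.02, -0.035, -0.135], "spin": -0.05},
    {"gripper": 0.055, "slide": [-0.04, -0.075, -0.135], "spin": -0.1},
    {"gripper": 0.055, "slide": [-0.06, -0.115, -0.135], "spin": -0.15},
    {"gripper": 0.055, "slide": [-0.08, -0.155, -0.135], "spin": -0.2}
  ]
}}

```text
time_s: 12.25
ee_pos: [0.4704, -0.0928, 0.379]
eef_rot: [-3.141, 0.0, -0.254]
force: [0.0, 0.5, -3.1]
grip_width: 0.0665
grip_force: 25.0
```

Run:
```python
from h import *
o=telemetry.get_obs();print(o['ee_pos'],o['force'],o['grip_width'],o['grip_force']); goto(.452,.301,.38,0)
p,d,K,C=cam('wrist'); P=cloud(d,K,C); save(p,'w5')
try: disc(P,K,C,(.471,-.27),.055,.0215,.033,.0255)
except Exception as e: print(e)
p,d,K,C=cam('top'); P=cloud(d,K,C); save(p,'t5')
disc(P,K,C,(.471,-.27),.055,.0225,.033,.0265)
```

```text
[ 0.47041721 -0.09280041  0.37899195] [ 0.04170929  0.52302464 -3.05944511] 0.06654988261764473 24.999072547070682
slide [-0.1167 -0.3766 -0.0009] spin -0.2537
disc [ 0.4704 -0.2655  0.054 ] fixed r [ 0.4703 -0.2654] 255 258 z 0.0253
disc [ 0.4698 -0.2668  0.0535] fixed r [ 0.4702 -0.2649] 64 109 z 0.0277
```

Request:
{"fn": "jog_arm", "kwargs": {
  "rows": [
    {"gripper": 0.055, "slide": [-0.013, -0.042, 0], "spin": -0.03},
    {"gripper": 0.055, "slide": [-0.026, -0.084, 0], "spin": -0.06},
    {"gripper": 0.055, "slide": [-0.039, -0.126, 0], "spin": -0.09},
    {"gripper": 0.055, "slide": [-0.052, -0.168, 0], "spin": -0.12},
    {"gripper": 0.055, "slide": [-0.065, -0.21, 0], "spin": -0.15},
    {"gripper": 0.055, "slide": [-0.078, -0.252, 0], "spin": -0.18},
    {"gripper": 0.055, "slide": [-0.091, -0.294, 0], "spin": -0.21},
    {"gripper": 0.055, "slide": [-0.104, -0.336, 0], "spin": -0.25}
  ]
}}

```text
time_s: 13.15
ee_pos: [0.4549, 0.2584, 0.379]
eef_rot: [3.141, 0.0, -0.005]
force: [0.4, -1.6, -2.5]
grip_width: 0.0661
grip_force: 25.0
```

Run:
```python
from h import *
goto(.452,.301,.26,0)
```

```text
slide [-0.0031 -0.0426  0.119 ] spin -0.0045
```

Request:
{"fn": "jog_arm", "kwargs": {
  "rows": [
    {"gripper": 0.055, "slide": [-0.003, -0.025, 0], "spin": 0},
    {"gripper": 0.055, "slide": [-0.003, -0.0405, 0], "spin": 0},
    {"gripper": 0.055, "slide": [-0.003, -0.0425, 0.02], "spin": 0},
    {"gripper": 0.055, "slide": [-0.003, -0.0425, 0.055], "spin": 0},
    {"gripper": 0.055, "slide": [-0.003, -0.0425, 0.09], "spin": 0},
    {"gripper": 0.055, "slide": [-0.003, -0.0425, 0.11], "spin": 0},
    {"gripper": 0.055, "slide": [-0.003, -0.0425, 0.119], "spin": 0},
    {"gripper": 0.055, "slide": [-0.003, -0.0425, 0.119], "spin": 0}
  ]
}}

```text
time_s: 13.95
ee_pos: [0.4527, 0.2989, 0.2594]
eef_rot: [3.141, 0.002, -0.006]
force: [-0.1, -0.4, -2.8]
grip_width: 0.0666
grip_force: 25.0
```

Run:
```python
from h import *
goto(.452,.301,.245,0)
p,d,K,C=cam('side'); save(p[130:,120:],'s6')
for s in ('side','top'):
    p,d,K,C=cam(s); P=cloud(d,K,C)
    m=(np.hypot(P[...,0]-.452,P[...,1]-.301)<.06)&(P[...,2]>.05)&(P[...,2]<.1); print(s,np.percentile(P[m],[2,50,98],axis=0).round(4), m.sum())
```

```text
slide [-0.0006 -0.0021  0.0144] spin -0.0061
side [[0.4187 0.2877 0.0513]
 [0.4445 0.334  0.0767]
 [0.4831 0.3473 0.0987]] 622
top [[0.4194 0.2703 0.0534]
 [0.4211 0.2764 0.0744]
 [0.4256 0.3029 0.0964]] 32
```

View pics/s6.png

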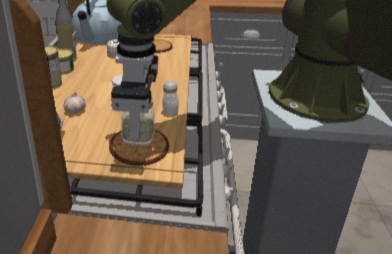

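The large jar hangs centred over the large coaster (138,145). I'll lower it.

Request:
{"fn": "jog_arm", "kwargs": {
  "rows": [
    {"gripper": 0.055, "slide": [0, -0.002, 0.006], "spin": 0},
    {"gripper": 0.055, "slide": [0, -0.002, 0.01], "spin": 0},
    {"gripper": 0.055, "slide": [0, -0.002, 0.0125], "spin": 0},
    {"gripper": 0.055, "slide": [0, -0.002, 0.014], "spin": 0},
    {"gripper": 0.055, "slide": [0, -0.002, 0.014], "spin": 0},
    {"gripper": 0.055, "slide": [0, -0.002, 0.014], "spin": 0}
  ]
}}

```text
time_s: 14.7
ee_pos: [0.4524, 0.3015, 0.2462]
eef_rot: [-3.142, -0.0, -0.005]
force: [0.7, 0.0, -3.2]
grip_width: 0.0666
grip_force: 25.0
```

Request:
{"fn": "jog_arm", "kwargs": {
  "rows": [
    {"gripper": 0.055, "slide": [0, 0, 0.0005], "spin": 0},
    {"gripper": 0.055, "slide": [0, 0, 0.001], "spin": 0},
    {"gripper": 0.055, "slide": [0, 0, 0.001], "spin": 0}
  ]
}}

```text
time_s: 15.0
ee_pos: [0.4524, 0.3014, 0.2451]
eef_rot: [3.142, 0.0, -0.005]
force: [0.8, -0.5, -3.9]
grip_width: 0.0666
grip_force: 25.0
```

Request:
{"fn": "jog_arm", "kwargs": {
  "rows": [
    {"gripper": 0.055, "slide": [0, 0, 0.0005], "spin": 0},
    {"gripper": 0.055, "slide": [0, 0, 0.001], "spin": 0},
    {"gripper": 0.055, "slide": [0, 0, 0.001], "spin": 0}
  ]
}}

```text
time_s: 15.3
ee_pos: [0.4524, 0.3015, 0.245]
eef_rot: [-3.141, -0.001, -0.005]
force: [-4.1, -3.9, 8.0]
grip_width: 0.0663
grip_force: 25.0
```

Request:
{"fn": "jog_arm", "kwargs": {
  "rows": [
    {"gripper": 0.069, "slide": [0, 0, 0], "spin": 0},
    {"gripper": 0.075, "slide": [0, 0, 0], "spin": 0},
    {"gripper": 0.09, "slide": [0, 0, 0], "spin": 0},
    {"gripper": 0.094, "slide": [0, 0, 0], "spin": 0},
    {"gripper": 0.094, "slide": [0, 0, -0.03], "spin": 0},
    {"gripper": 0.094, "slide": [0, 0, -0.075], "spin": 0},
    {"gripper": 0.094, "slide": [0, 0, -0.12], "spin": 0},
    {"gripper": 0.094, "slide": [0, 0, -0.15], "spin": 0}
  ]
}}

```text
time_s: 16.1
ee_pos: [0.4523, 0.3014, 0.3975]
eef_rot: [-3.14, -0.003, -0.005]
force: [-0.4, -0.7, 0.3]
grip_width: 0.0943
grip_force: 0.0
```

Run:
```python
from h import *
p,d,K,C=cam('wrist'); P=cloud(d,K,C); save(p,'w7')
disc(P,K,C,(.452,.301),.031,.112,.13,.1235)
disc(P,K,C,(.452,.301),.066,.0215,.033,.0255)
p,d,K,C=cam('top'); P=cloud(d,K,C)
disc(P,K,C,(.512,-.004),.0275,.1,.12,.111)
disc(P,K,C,(.452,.301),.031,.112,.13,.1235)
goto(.512,-.004,.395,0)
```

```text
disc [0.4536 0.302  0.0315] fixed r [0.4536 0.302 ] 179 179 z 0.1228
disc [0.452  0.3012 0.0648] fixed r [0.4509 0.3013] 214 389 z 0.0252
disc [ 0.5119 -0.004   0.028 ] fixed r [ 0.5119 -0.004 ] 72 74 z 0.1118
disc [0.4524 0.3013 0.0309] fixed r [0.4524 0.3013] 32 70 z 0.124
slide [0.0611 0.3052 0.0029] spin -0.0051
```

Request:
{"fn": "jog_arm", "kwargs": {
  "rows": [
    {"gripper": 0.094, "slide": [0.061, 0.305, 0], "spin": 0},
    {"gripper": 0.094, "slide": [0.061, 0.305, 0], "spin": 0},
    {"gripper": 0.094, "slide": [0.061, 0.305, 0], "spin": 0},
    {"gripper": 0.094, "slide": [0.061, 0.305, 0], "spin": 0},
    {"gripper": 0.094, "slide": [0.061, 0.305, 0], "spin": 0},
    {"gripper": 0.094, "slide": [0.061, 0.305, 0], "spin": 0},
    {"gripper": 0.094, "slide": [0.061, 0.305, 0], "spin": 0},
    {"gripper": 0.094, "slide": [0.061, 0.305, 0], "spin": 0}
  ]
}}

```text
time_s: 17.0
ee_pos: [0.5119, -0.0052, 0.3932]
eef_rot: [-3.141, 0.001, -0.008]
force: [-0.6, 0.6, 0.4]
grip_width: 0.0939
grip_force: 0.0
```

Run:
```python
from h import *
p,d,K,C=cam('wrist'); P=cloud(d,K,C)
disc(P,K,C,(.512,-.004),.0275,.1,.12,.111)
disc(P,K,C,(.511,-.004),.044,.0215,.033,.0255)
goto(.512,-.004,.239,0)
```

```text
disc [ 0.5136 -0.0038  0.0282] fixed r [ 0.5136 -0.0039] 159 159 z 0.1097
disc [ 0.5119 -0.0047  0.043 ] fixed r [ 0.5108 -0.0046] 118 210 z 0.025
slide [0.0004 0.0002 0.1544] spin -0.0064
```

Request:
{"fn": "jog_arm", "kwargs": {
  "rows": [
    {"gripper": 0.094, "slide": [0.0005, 0, 0.04], "spin": 0},
    {"gripper": 0.094, "slide": [0.0005, 0, 0.08], "spin": 0},
    {"gripper": 0.094, "slide": [0.0005, 0, 0.115], "spin": 0},
    {"gripper": 0.094, "slide": [0.0005, 0, 0.14], "spin": 0},
    {"gripper": 0.094, "slide": [0.0005, 0, 0.1545], "spin": 0},
    {"gripper": 0.094, "slide": [0.0005, 0, 0.1545], "spin": 0},
    {"gripper": 0.075, "slide": [0.0005, 0, 0.1545], "spin": 0},
    {"gripper": 0.066, "slide": [0.0005, 0, 0.1545], "spin": 0}
  ]
}}

```text
time_s: 17.85
ee_pos: [0.5125, -0.0032, 0.2407]
eef_rot: [3.142, -0.002, -0.004]
force: [0.5, -0.1, 0.7]
grip_width: 0.0812
grip_force: 0.0
```

Request:
{"fn": "jog_arm", "kwargs": {
  "rows": [
    {"gripper": 0.062, "slide": [0, 0, 0], "spin": 0},
    {"gripper": 0.059, "slide": [0, 0, 0], "spin": 0},
    {"gripper": 0.048, "slide": [0, 0, 0], "spin": 0},
    {"gripper": 0.048, "slide": [0, 0, 0], "spin": 0},
    {"gripper": 0.048, "slide": [0, 0, 0], "spin": 0},
    {"gripper": 0.048, "slide": [0, 0, 0], "spin": 0}
  ],
  "squeeze": 22
}}

```text
time_s: 18.45
ee_pos: [0.5124, -0.0039, 0.2401]
eef_rot: [3.142, -0.001, -0.005]
force: [-1.6, 0.7, 6.1]
grip_width: 0.0591
grip_force: 22.0
```

Run:
```python
from h import *
print(T()[:3,3]); goto(.4703,-.266,.25)
```

```text
[ 0.51237177 -0.00391693  0.24006441]
slide [-0.0407  0.2623 -0.01  ] spin 0
```

Request:
{"fn": "jog_arm", "kwargs": {
  "rows": [
    {"gripper": 0.048, "slide": [0, 0, -0.015], "spin": 0},
    {"gripper": 0.048, "slide": [0, 0, -0.05], "spin": 0},
    {"gripper": 0.048, "slide": [0, 0.01, -0.08], "spin": 0},
    {"gripper": 0.048, "slide": [-0.005, 0.045, -0.09], "spin": 0},
    {"gripper": 0.048, "slide": [-0.013, 0.085, -0.09], "spin": 0},
    {"gripper": 0.048, "slide": [-0.019, 0.125, -0.09], "spin": 0},
    {"gripper": 0.048, "slide": [-0.025, 0.165, -0.09], "spin": 0},
    {"gripper": 0.048, "slide": [-0.032, 0.205, -0.09], "spin": 0}
  ]
}}

```text
time_s: 19.25
ee_pos: [0.4786, -0.2102, 0.3294]
eef_rot: [-3.141, 0.0, -0.005]
force: [0.8, 0.3, -2.9]
grip_width: 0.0589
grip_force: 22.0
```

Run:
```python
from h import *
o=telemetry.get_obs();print(o['ee_pos'],o['force'],o['grip_width']); goto(.4703,-.266,.25,0)
p,d,K,C=cam('wrist'); P=cloud(d,K,C); 
try: disc(P,K,C,(.511,-.004),.044,.0215,.033,.0255)
except Exception as e: print(e)
p,d,K,C=cam('side'); P=cloud(d,K,C)
try: disc(P,K,C,(.511,-.004),.044,.0225,.033,.0265)
except Exception as e: print(e)
p,d,K,C=cam('top'); P=cloud(d,K,C)
try: disc(P,K,C,(.511,-.004),.044,.0225,.033,.0265)
except Exception as e: print(e)
```

```text
[ 0.47863253 -0.21022847  0.32938494] [ 0.77429103  0.25814887 -2.8578262 ] 0.05891974613296014
slide [-0.008   0.0558  0.0794] spin -0.0052
disc [ 0.5118 -0.0066  0.0432] fixed r [ 0.5118 -0.0066] 236 237 z 0.0251
disc [0.5389 0.0029 0.0438] fixed r [0.5391 0.0029] 16 36 z 0.0238
disc [ 0.5107 -0.0048  0.0428] fixed r [ 0.5107 -0.0048] 100 104 z 0.0273
```

Request:
{"fn": "jog_arm", "kwargs": {
  "rows": [
    {"gripper": 0.048, "slide": [-0.005, 0.035, 0], "spin": 0},
    {"gripper": 0.048, "slide": [-0.008, 0.053, 0], "spin": 0},
    {"gripper": 0.048, "slide": [-0.008, 0.0555, 0.02], "spin": 0},
    {"gripper": 0.048, "slide": [-0.008, 0.0555, 0.05], "spin": 0},
    {"gripper": 0.048, "slide": [-0.008, 0.0555, 0.07], "spin": 0},
    {"gripper": 0.048, "slide": [-0.008, 0.0555, 0.079], "spin": 0},
    {"gripper": 0.048, "slide": [-0.008, 0.0555, 0.079], "spin": 0},
    {"gripper": 0.048, "slide": [-0.008, 0.0555, 0.079], "spin": 0}
  ]
}}

```text
time_s: 20.2
ee_pos: [0.4713, -0.2639, 0.2515]
eef_rot: [3.141, -0.001, -0.005]
force: [-0.9, -0.2, -1.5]
grip_width: 0.0588
grip_force: 22.0
```

Run:
```python
from h import *
goto(.4703,-.266,.2401)
for s in ('side','top'):
    p,d,K,C=cam(s); P=cloud(d,K,C)
    m=(np.hypot(P[...,0]-.4703,P[...,1]+.266)<.05)&(P[...,2]>.045)&(P[...,2]<.085); x=P[m]
    save(p,s+'8'); print(s,len(x), circ(x[:,:2],.03) if len(x)>5 else '')
```

```text
slide [-0.001   0.0021  0.0114] spin 0
side 171 (array([ 0.47195241, -0.26014555,  0.03      ]), np.float64(0.0020176978405675103))
top 0
```

Request:
{"fn": "jog_arm", "kwargs": {
  "rows": [
    {"gripper": 0.048, "slide": [-0.001, 0.002, 0.005], "spin": 0},
    {"gripper": 0.048, "slide": [-0.001, 0.002, 0.008], "spin": 0},
    {"gripper": 0.048, "slide": [-0.001, 0.002, 0.0095], "spin": 0},
    {"gripper": 0.048, "slide": [-0.001, 0.002, 0.0105], "spin": 0},
    {"gripper": 0.048, "slide": [-0.001, 0.002, 0.0105], "spin": 0},
    {"gripper": 0.048, "slide": [-0.001, 0.002, 0.0105], "spin": 0}
  ]
}}

```text
time_s: 20.9
ee_pos: [0.4699, -0.2661, 0.2402]
eef_rot: [3.142, -0.0, -0.005]
force: [-0.3, 0.6, -2.7]
grip_width: 0.0591
grip_force: 22.0
```

Request:
{"fn": "jog_arm", "kwargs": {
  "rows": [
    {"gripper": 0.048, "slide": [0, 0, 0.0005], "spin": 0},
    {"gripper": 0.048, "slide": [0, 0, 0.001], "spin": 0},
    {"gripper": 0.048, "slide": [0, 0, 0.001], "spin": 0}
  ]
}}

```text
time_s: 21.2
ee_pos: [0.47, -0.2661, 0.24]
eef_rot: [3.141, -0.0, -0.005]
force: [-5.4, 3.0, 10.3]
grip_width: 0.059
grip_force: 22.0
```

Request:
{"fn": "jog_arm", "kwargs": {
  "rows": [
    {"gripper": 0.062, "slide": [0, 0, 0], "spin": 0},
    {"gripper": 0.068, "slide": [0, 0, 0], "spin": 0},
    {"gripper": 0.085, "slide": [0, 0, 0], "spin": 0},
    {"gripper": 0.09, "slide": [0, 0, 0], "spin": 0},
    {"gripper": 0.09, "slide": [0, 0, -0.03], "spin": 0},
    {"gripper": 0.09, "slide": [0, 0, -0.075], "spin": 0},
    {"gripper": 0.09, "slide": [0, 0, -0.12], "spin": 0},
    {"gripper": 0.094, "slide": [0, 0, -0.15], "spin": 0}
  ]
}}

```text
time_s: 22.0
ee_pos: [0.4698, -0.2661, 0.3924]
eef_rot: [3.14, -0.002, -0.005]
force: [-0.3, -0.3, 0.4]
grip_width: 0.0934
grip_force: 0.0
```

Run:
```python
from h import *
p,d,K,C=cam('wrist'); P=cloud(d,K,C)
disc(P,K,C,(.47,-.266),.0275,.1,.12,.111)
disc(P,K,C,(.47,-.266),.055,.0215,.033,.0255)
p,d,K,C=cam('top'); P=cloud(d,K,C)
disc(P,K,C,(.52,.13),.0255,.085,.105,.093)
goto(.5205,.1305,.395,0)
```

```text
disc [ 0.4711 -0.2658  0.0282] fixed r [ 0.4711 -0.2658] 157 157 z 0.1097
disc [ 0.4705 -0.2666  0.0539] fixed r [ 0.4695 -0.2665] 173 298 z 0.0251
disc [0.5191 0.13   0.0256] fixed r [0.5191 0.13  ] 64 64 z 0.0937
slide [ 0.0484 -0.397  -0.0027] spin -0.0051
```

Request:
{"fn": "jog_arm", "kwargs": {
  "rows": [
    {"gripper": 0.094, "slide": [0.048, -0.26, 0], "spin": 0},
    {"gripper": 0.094, "slide": [0.048, -0.26, 0], "spin": 0},
    {"gripper": 0.094, "slide": [0.048, -0.26, 0], "spin": 0},
    {"gripper": 0.094, "slide": [0.048, -0.26, 0], "spin": 0},
    {"gripper": 0.094, "slide": [0.048, -0.26, 0], "spin": 0},
    {"gripper": 0.094, "slide": [0.048, -0.26, 0], "spin": 0},
    {"gripper": 0.094, "slide": [0.048, -0.26, 0], "spin": 0}
  ]
}}

```text
time_s: 22.8
ee_pos: [0.5194, -0.0048, 0.3883]
eef_rot: [-3.141, 0.001, -0.002]
force: [-1.4, -1.0, 0.8]
grip_width: 0.094
grip_force: 0.0
```

Run:
```python
from h import *
p,d,K,C=cam('wrist'); P=cloud(d,K,C); save(p,'w9')
disc(P,K,C,(.511,-.005),.044,.0215,.033,.0255)
disc(P,K,C,(.52,.13),.0255,.085,.105,.093)
p,d,K,C=cam('top'); P=cloud(d,K,C)
try: disc(P,K,C,(.511,-.004),.044,.0225,.033,.0265)
except Exception as e: print(e)
goto(.5203,.1305,.395,0)
```

```text
disc [ 0.5119 -0.0046  0.043 ] fixed r [ 0.5118 -0.0046] 187 195 z 0.0252
disc [0.521  0.1284 0.0262] fixed r [0.521  0.1284] 140 140 z 0.0917
max() iterable argument is empty
slide [ 0.0004 -0.1376 -0.0065] spin -0.0051
```

Request:
{"fn": "jog_arm", "kwargs": {
  "rows": [
    {"gripper": 0.094, "slide": [0.001, -0.135, 0], "spin": 0},
    {"gripper": 0.094, "slide": [0.001, -0.135, 0], "spin": 0},
    {"gripper": 0.094, "slide": [0.001, -0.135, 0], "spin": 0},
    {"gripper": 0.094, "slide": [0.001, -0.135, 0], "spin": 0},
    {"gripper": 0.094, "slide": [0.001, -0.135, 0], "spin": 0},
    {"gripper": 0.094, "slide": [0.001, -0.135, 0], "spin": 0}
  ]
}}

```text
time_s: 23.5
ee_pos: [0.5212, 0.1269, 0.389]
eef_rot: [3.141, 0.0, -0.007]
force: [-0.1, 1.1, -1.1]
grip_width: 0.094
grip_force: 0.0
```

Run:
```python
from h import *
p,d,K,C=cam('wrist'); P=cloud(d,K,C); save(p,'w9')
disc(P,K,C,(.52,.13),.0255,.085,.105,.093)
goto(.5203,.1303,.2284,0)
```

```text
disc [0.5207 0.1307 0.0257] fixed r [0.5207 0.1307] 141 141 z 0.0918
slide [-0.0009 -0.0034  0.1607] spin -0.0073
```

Request:
{"fn": "jog_arm", "kwargs": {
  "rows": [
    {"gripper": 0.094, "slide": [-0.0005, -0.002, 0.045], "spin": 0},
    {"gripper": 0.094, "slide": [-0.0005, -0.002, 0.085], "spin": 0},
    {"gripper": 0.094, "slide": [-0.0005, -0.002, 0.12], "spin": 0},
    {"gripper": 0.094, "slide": [-0.0005, -0.002, 0.145], "spin": 0},
    {"gripper": 0.094, "slide": [-0.0005, -0.002, 0.159], "spin": 0},
    {"gripper": 0.094, "slide": [-0.0005, -0.002, 0.159], "spin": 0},
    {"gripper": 0.094, "slide": [-0.0005, -0.002, 0.159], "spin": 0},
    {"gripper": 0.075, "slide": [-0.0005, -0.002, 0.159], "spin": 0}
  ]
}}

```text
time_s: 24.35
ee_pos: [0.5209, 0.1305, 0.2316]
eef_rot: [-3.141, -0.002, -0.006]
force: [0.0, -0.5, 0.0]
grip_width: 0.0889
grip_force: 0.0
```

Run:
```python
from h import *
print(T()[:3,3]);goto(.5199,.1303,.2284,0)
```

```text
[0.52089331 0.13045067 0.23164277]
slide [-0.001   0.0002  0.0032] spin -0.0055
```

Request:
{"fn": "jog_arm", "kwargs": {
  "rows": [
    {"gripper": 0.07, "slide": [-0.001, 0, 0.002], "spin": 0},
    {"gripper": 0.06, "slide": [-0.001, 0, 0.002], "spin": 0},
    {"gripper": 0.056, "slide": [-0.001, 0, 0.002], "spin": 0},
    {"gripper": 0.053, "slide": [-0.001, 0, 0.002], "spin": 0},
    {"gripper": 0.04, "slide": [-0.001, 0, 0.002], "spin": 0},
    {"gripper": 0.04, "slide": [-0.001, 0, 0.002], "spin": 0},
    {"gripper": 0.04, "slide": [-0.001, 0, 0.002], "spin": 0},
    {"gripper": 0.04, "slide": [-0.001, 0, 0.002], "spin": 0}
  ],
  "squeeze": 20
}}

```text
time_s: 25.15
ee_pos: [0.5195, 0.1306, 0.2283]
eef_rot: [-3.142, -0.0, -0.005]
force: [0.4, 0.9, 2.5]
grip_width: 0.0531
grip_force: 20.0
```

Run:
```python
from h import *
print(T()[:3,3]);goto(.5115,-.005,.25,0)
```

```text
[0.51951046 0.13062653 0.22825258]
slide [-0.0073  0.1357 -0.0218] spin -0.0052
```

Request:
{"fn": "jog_arm", "kwargs": {
  "rows": [
    {"gripper": 0.04, "slide": [0, 0, -0.015], "spin": 0},
    {"gripper": 0.04, "slide": [0, 0, -0.045], "spin": 0},
    {"gripper": 0.04, "slide": [0, 0.01, -0.07], "spin": 0},
    {"gripper": 0.04, "slide": [-0.002, 0.04, -0.075], "spin": 0},
    {"gripper": 0.04, "slide": [-0.004, 0.075, -0.075], "spin": 0},
    {"gripper": 0.04, "slide": [-0.006, 0.11, -0.075], "spin": 0},
    {"gripper": 0.04, "slide": [-0.0075, 0.13, -0.075], "spin": 0},
    {"gripper": 0.04, "slide": [-0.0075, 0.1355, -0.075], "spin": 0}
  ]
}}

```text
time_s: 25.95
ee_pos: [0.5111, -0.0065, 0.303]
eef_rot: [3.142, 0.0, -0.007]
force: [0.1, 0.2, -1.7]
grip_width: 0.053
grip_force: 20.0
```

Request:
{"fn": "jog_arm", "kwargs": {
  "rows": [
    {"gripper": 0.04, "slide": [0, 0, 0], "spin": 0},
    {"gripper": 0.04, "slide": [0, 0, 0.02], "spin": 0},
    {"gripper": 0.04, "slide": [0, 0, 0.04], "spin": 0},
    {"gripper": 0.04, "slide": [0, 0, 0.053], "spin": 0},
    {"gripper": 0.04, "slide": [0, 0, 0.055], "spin": 0},
    {"gripper": 0.04, "slide": [0, 0, 0.055], "spin": 0},
    {"gripper": 0.04, "slide": [0, 0, 0.055], "spin": 0}
  ]
}}

```text
time_s: 26.65
ee_pos: [0.5116, -0.0046, 0.2489]
eef_rot: [3.142, -0.001, -0.005]
force: [0.1, -0.4, -1.7]
grip_width: 0.0528
grip_force: 20.0
```

Run:
```python
from h import *
print(T()[:3,3]);goto(.5113,-.005,.2363,0)
```

```text
[ 0.51155541 -0.00463085  0.24893638]
slide [-0.0003  0.0004  0.0126] spin -0.0049
```

Request:
{"fn": "jog_arm", "kwargs": {
  "rows": [
    {"gripper": 0.04, "slide": [0, 0, 0.006], "spin": 0},
    {"gripper": 0.04, "slide": [0, 0, 0.009], "spin": 0},
    {"gripper": 0.04, "slide": [0, 0, 0.011], "spin": 0},
    {"gripper": 0.04, "slide": [0, 0, 0.012], "spin": 0},
    {"gripper": 0.04, "slide": [0, 0, 0.012], "spin": 0},
    {"gripper": 0.04, "slide": [0, 0, 0.012], "spin": 0}
  ]
}}

```text
time_s: 27.25
ee_pos: [0.5113, -0.0049, 0.2363]
eef_rot: [3.142, -0.0, -0.005]
force: [-0.9, -0.5, 0.8]
grip_width: 0.053
grip_force: 20.0
```

Request:
{"fn": "jog_arm", "kwargs": {
  "rows": [
    {"gripper": 0.04, "slide": [0, 0, 0.0005], "spin": 0},
    {"gripper": 0.04, "slide": [0, 0, 0.001], "spin": 0},
    {"gripper": 0.04, "slide": [0, 0, 0.001], "spin": 0}
  ]
}}

```text
time_s: 27.55
ee_pos: [0.5114, -0.0049, 0.2361]
eef_rot: [3.141, -0.0, -0.005]
force: [-6.4, 0.8, 13.5]
grip_width: 0.0534
grip_force: 20.0
```

It's down, so I'll release, rise and move back a little to check.

Request:
{"fn": "jog_arm", "kwargs": {
  "rows": [
    {"gripper": 0.057, "slide": [0, 0, -0.0005], "spin": 0},
    {"gripper": 0.063, "slide": [0, 0, -0.0005], "spin": 0},
    {"gripper": 0.08, "slide": [0, 0, -0.0005], "spin": 0},
    {"gripper": 0.085, "slide": [0, 0, -0.0005], "spin": 0},
    {"gripper": 0.085, "slide": [0, 0, -0.03], "spin": 0},
    {"gripper": 0.085, "slide": [0, 0, -0.075], "spin": 0},
    {"gripper": 0.09, "slide": [0, 0, -0.12], "spin": 0},
    {"gripper": 0.094, "slide": [0, 0, -0.16], "spin": 0}
  ]
}}

```text
time_s: 28.35
ee_pos: [0.511, -0.0048, 0.3974]
eef_rot: [3.142, -0.001, -0.005]
force: [0.1, 0.0, 0.2]
grip_width: 0.093
grip_force: 0.0
```

Run:
```python
from h import *
p,d,K,C=cam('wrist'); P=cloud(d,K,C)
disc(P,K,C,(.511,-.005),.0255,.09,.11,.1)
disc(P,K,C,(.511,-.005),.044,.0215,.033,.0255)
```

```text
disc [ 0.5124 -0.0038  0.0258] fixed r [ 0.5124 -0.0038] 150 150 z 0.0998
disc [ 0.5119 -0.0047  0.043 ] fixed r [ 0.5108 -0.0047] 125 228 z 0.0251
```

Request:
{"fn": "jog_arm", "kwargs": {
  "rows": [
    {"gripper": 0.094, "slide": [-0.08, 0, -0.05], "spin": 0},
    {"gripper": 0.094, "slide": [-0.16, 0, -0.05], "spin": 0},
    {"gripper": 0.094, "slide": [-0.16, 0, -0.05], "spin": 0},
    {"gripper": 0.094, "slide": [-0.16, 0, -0.05], "spin": 0},
    {"gripper": 0.094, "slide": [-0.16, 0, -0.05], "spin": 0}
  ]
}}

```text
time_s: 28.9
ee_pos: [0.3495, -0.0039, 0.446]
eef_rot: [3.141, -0.003, -0.005]
force: [-0.2, -0.2, 0.2]
grip_width: 0.0941
grip_force: 0.0
```

Run:
```python
from h import *
p,d,K,C=cam('side'); save(p,'s10')
for t in ('salt_shaker','kitchen_timer','garlic'):
    for r in finder.find_in(t,'side')[:1]: print(t,np.round(r['point'],3),round(r['confidence'],2))
p,d,K,C=cam('wrist');save(p,'w10')
```

```text
salt_shaker [0.387 0.168 0.065] 0.56
kitchen_timer [ 0.596 -0.161  0.048] 0.77
garlic [0.631 0.198 0.047] 0.63
```

View pics/s10.png

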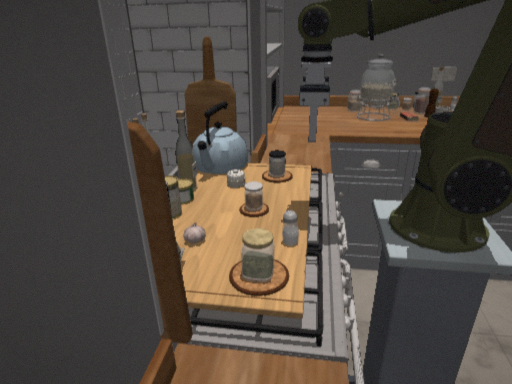

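View pics/w10.png

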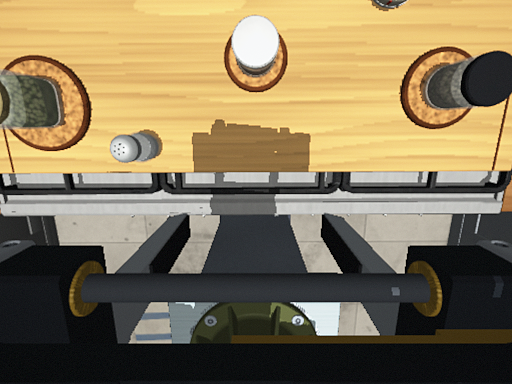

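All three jars stand upright and centred on their own coasters. In the side view the small jar is at (254,195), the medium at (277,165) and the large at (258,255). The bystanders have not moved, so I'll hand in.

```bash
python3 -c "
from station import workorder; print(workorder.hand_in())"
```

```text
the job is handed in; nothing more can be done
None
```

The job is handed in: each jar stands upright on its matching coaster, measured within about 1–2 mm of centre, the salt shaker, timer and garlic did not move, and it took about 29 s.

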